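# Strip the test board and zero it

### The job

The test run is over, so strip the test board: release each test plug by pinching the two buttons on its sides together, draw it straight up out of its socket, and put all the plugs in the black parts tray. With the plugs all in the tray, take the stylus from its stand, push the recessed zero button on the board fully in with its tip for a moment, and put the stylus back upright in its stand. Leave the other things on the bench where they are.

Things in the scene. Friction and masses are not known exactly. Their poses are not given: they have to be found in the camera images.
- plug1_mid (a point): test plug 1: grey block 30 square, 56 tall with its black nose, 52 g. Black release buttons (18 wide, 24 tall) on its two sides along own x, 44 over their faces. Point: midway between them, 40 above the nose's end, 16 below the top; own z up. Sprung buttons, 2.4 N each at rest to 5.4 N fully in, 5 travel each (34 over faces): both must be in over 3.5, and stay so till drawn up 17. May be absent (None)
- plug2_mid (a point): test plug 2: grey block 30 square, 56 tall with its black nose, 52 g. Black release buttons (18 wide, 24 tall) on its two sides along own x, 44 over their faces. Point: midway between them, 40 above the nose's end, 16 below the top; own z up. Sprung buttons, 2.4 N each at rest to 5.4 N fully in, 5 travel each (34 over faces): both must be in over 3.5, and stay so till drawn up 17. May be absent (None)
- plug3_mid (a point): test plug 3: grey block 30 square, 56 tall with its black nose, 52 g. Black release buttons (18 wide, 24 tall) on its two sides along own x, 44 over their faces. Point: midway between them, 40 above the nose's end, 16 below the top; own z up. Sprung buttons, 2.4 N each at rest to 5.4 N fully in, 5 travel each (34 over faces): both must be in over 3.5, and stay so till drawn up 17. May be absent (None)
- plug4_mid (a point): test plug 4: grey block 30 square, 56 tall with its black nose, 52 g. Black release buttons (18 wide, 24 tall) on its two sides along own x, 44 over their faces. Point: midway between them, 40 above the nose's end, 16 below the top; own z up. Sprung buttons, 2.4 N each at rest to 5.4 N fully in, 5 travel each (34 over faces): both must be in over 3.5, and stay so till drawn up 17. May be absent (None)
- plug5_mid (a point): test plug 5: grey block 30 square, 56 tall with its black nose, 52 g. Black release buttons (18 wide, 24 tall) on its two sides along own x, 44 over their faces. Point: midway between them, 40 above the nose's end, 16 below the top; own z up. Sprung buttons, 2.4 N each at rest to 5.4 N fully in, 5 travel each (34 over faces): both must be in over 3.5, and stay so till drawn up 17. May be absent (None)
- plug6_mid (a point): test plug 6: grey block 30 square, 56 tall with its black nose, 52 g. Black release buttons (18 wide, 24 tall) on its two sides along own x, 44 over their faces. Point: midway between them, 40 above the nose's end, 16 below the top; own z up. Sprung buttons, 2.4 N each at rest to 5.4 N fully in, 5 travel each (34 over faces): both must be in over 3.5, and stay so till drawn up 17. May be absent (None)
- board_top (a point): green test board, fixed, 150 (own x) x 290 (own y); point: centre of its upper face, 27 above the bench. Six white sockets, 50 (x) x 38 (y) x 16 tall, in a row at own x = +30, own y = -110, -66, -22, 22, 66, 110; the plugs sit in them with their axes along the board's, locked by barbs unless pinched, 16 of each plug sunk in. Other parts on it are at most 16 tall
- zero_hole (a point): recessed zero button of the board: a grey housing 34 square and 16 tall with a round hole of 12 diameter in its top; this point is the centre of the hole's mouth, level with the housing's top. The white plunger (10 diameter) stands in the hole, its top 5 below the mouth
- zero (a joint): travel of the zero button, m: 0 is out, 0.004 fully in; it springs back when let go (1.6 N to start, 4.8 N when fully in)
- tray_floor (a point): black open parts tray, loose (450 g), outside 250 (own x) x 170 (own y) x 30 tall, walls and floor 4 thick; this point is the centre of its inner floor, 4 above the bench
- stand_hole (a point): steel stylus stand, loose (900 g), a block 64 square and 55 tall with an upright hole of 15 diameter, 48 deep, flared at the mouth; this point is the centre of the hole's mouth, 55 above the bench
- stylus_mid (a point): stylus, 120 long, 30 g: round handle of 12 diameter over its upper 78, tapering to a tip of 5 diameter over its lowest 30; own z runs from tip to top, this point is half-way, 60 from the tip. It stands tip down in the stand's hole, tip on the hole's floor, with the upper 72 standing out of it
- screwdriver: bystander: screwdriver with an orange handle, 190 long, 26 thick, lying on the bench; origin at the centre of its underside
- spool: bystander: grey solder spool, 60 diameter, 35 high; origin at the centre of its underside
- flux: bystander: small bottle, 44 diameter, 85 high; origin at the centre of its underside
- idc: bystander: black ribbon-cable connector, 45 x 12 x 14; origin at the centre of its underside
- screwdish: bystander: steel screw dish, 70 diameter, 22 high; origin at the centre of its underside
- heatsink: bystander: finned aluminium heat sink, 50 x 40 x 25; origin at the centre of its underside
Things that resemble listed ones, but are neither listed nor needed, are in the scene too. What is shaped like the part that bears plug3_mid but red is not meant.

How it is judged:
On the way, in this order (a step that is already met when the one before it is completed fails the run):
1. every test plug is off the board and lies in the tray, let go (x of plug1_mid in the frame of tray_floor between -0.118 and 0.118 m and y of plug1_mid in the frame of tray_floor between -0.079 and 0.079 m and z of plug1_mid in the frame of tray_floor between 0 and 0.055 m and contact force between each of plug1, plug2, plug3, plug4, plug5, plug6 and the fingers below 0.1 N and linear speed of each of plug1, plug2, plug3, plug4, plug5, plug6 below 0.05 m/s and x of plug2_mid in the frame of tray_floor between -0.118 and 0.118 m and y of plug2_mid in the frame of tray_floor between -0.079 and 0.079 m and z of plug2_mid in the frame of tray_floor between 0 and 0.055 m and x of plug3_mid in the frame of tray_floor between -0.118 and 0.118 m and y of plug3_mid in the frame of tray_floor between -0.079 and 0.079 m and z of plug3_mid in the frame of tray_floor between 0 and 0.055 m and x of plug4_mid in the frame of tray_floor between -0.118 and 0.118 m and y of plug4_mid in the frame of tray_floor between -0.079 and 0.079 m and z of plug4_mid in the frame of tray_floor between 0 and 0.055 m and x of plug5_mid in the frame of tray_floor between -0.118 and 0.118 m and y of plug5_mid in the frame of tray_floor between -0.079 and 0.079 m and z of plug5_mid in the frame of tray_floor between 0 and 0.055 m and x of plug6_mid in the frame of tray_floor between -0.118 and 0.118 m and y of plug6_mid in the frame of tray_floor between -0.079 and 0.079 m and z of plug6_mid in the frame of tray_floor between 0 and 0.055 m), for 0.2 s.
2. the zero button is pushed fully in with the stylus (value of joint zero above 0.0032 m and contact force between stylus and zero above 0.5 N), for 0.2 s.
At the end, for the whole second after the job is handed in: every plug that was on the board lies or stands inside the tray's walls, let go and at rest; the stylus stands upright in the stand's hole, tip down (middle within 12 mm of the hole's axis and no more than 20 mm above its mouth, within 0.15 rad of vertical); the zero button has sprung back out (all of step 1 and horizontal distance between stylus_mid and stand_hole below 0.012 m and z of stylus_mid in the frame of stand_hole below 0.02 m and angle between stylus_mid's own z axis and vertical below 0.15 rad and linear speed of stylus below 0.03 m/s and value of joint zero below 0.001 m); the robot touches nothing.
It fails at once if a bystander is moved more than 30 mm (distance of any of screwdriver, spool, flux, idc, screwdish, heatsink from where it was at the start of the episode above 0.03 m).
Of plug1, plug2, plug3, plug4, plug5, plug6 only 4 to 6 are there at a start; the rules pass over those that are not, and their reading is None.
At some moment in a run one of tray, stand may be knocked a few centimetres aside while the robot is not near it.
It also fails if it takes over 210 s, if anything falls off the work surface, if the arm or the gripper's body presses on something with over 40 N, if the wrist force passes 120 N, or if a joint passes its speed limit or range.

### The arm

A 6-joint arm with a two-finger parallel gripper is mounted at the origin on the work surface. World frame = base frame: x ahead of the robot, y to its left, z up, the work surface at z = 0. Lengths are in m, angles in rad, forces in N, time in s.
With the tool pointing down it reaches from about 0.375 to 0.9 m from the base axis. Payload 3.1 kg.
Tool frame: the origin (TCP) lies between the finger pads; the fingertips stand 22 mm ahead of it and the grasp point (between the pads) lies 3 mm ahead of it; z points along the fingers, y is the line along which they close (so a half turn about z gives the same grasp; the last joint's range is limited). The gripper opens to 87 mm and grips with 3 to 60 N. Pads are 19 mm wide; open, the fingers measure 117 mm over their backs; the gripper's body (75 mm by 190 mm) begins 51 mm behind the grasp point.
Start: joints at [-1.413, 0.527, 1.433, -0, 1.181, -0.178], TCP at [0.206, -0.59, 0.214] pointing down, gripper open.
Joint ranges: [-3.08, 3.08], [-0.75, 2.2], [0.22, 2.44], [-1.43, 4.57], [0, 2.65], [-2.85, 2.85]. Speed limits (rad/s): [2.79, 2.79, 3.14, 3.14, 3.14, 3.14].

### API

Orientations are given as a unit quaternion [x, y, z, w].
In Python, from rig import get_obs, camera, get_calibration, hand_in, cut_out gives the robot as it stands.
- The arm moves only by the shell command python3 -m inch 'ROWS' [OPENING] [FORCE]. ROWS is JSON, one flat list of numbers, 6 for each row, row after row: the shift along the tool's x, y, z scaled (see below), then the turn, a rotation vector about the tool's x, y, z scaled (see below). A call has 1 to 20 rows; each row is the pose to reach, as a shift and turn from the pose commanded when the call began, along the tool's axes at that moment; what a row does not reach only later rows make up. The controller multiplies each number of a shift by 0.08 m and each number of a turn by 90 degrees. A row lasts 1/12 s, in which the tool goes at most 41.7 mm and 7.16 degrees, less where a joint would pass 70% of its speed; a pose out of reach is approached as far as the arm can. A call with a number of a shift or a turn outside -1 to 1 is refused whole. A call with a gripper value outside its range is refused whole. OPENING is the finger opening in mm, from 0 to 87, set as the call begins (- or left out, the last holds). The fingers move at their own pace and stop on an object; FORCE is the grip in N (left out, the last holds). Time passes only in rows, so rows that repeat a pose let the fingers close. It gives the time, the measured TCP pose, the force, the opening and the grip force at its end, in the units of the state.
- get_obs(): the state, without advancing time (a new reading comes with each control period).
- camera(name): name is "side" or "top"; returns the picture (480x640x3 uint8, red, green, blue); there is no depth.
- get_calibration(name): a dict with "vertical_fov" (degrees; the focal length in pixels is half the picture's height over the tangent of half this angle, whatever the lens; pixels are square), "cx", "cy" (the principal point, pixels), "T" (4x4, takes a point from camera to world coordinates). Camera axes: x right, y down, z forward; pixel columns grow to the right and rows downward; lengths in m; the calibration is good to about 2 mm. A picture is of the moment at which its call begins. get_calibration takes no time and is no camera call.
- hand_in(): hands the job in; it is judged then, once.
Trained networks look in the newest picture that a camera, given by its name, has taken for a name from the list of things; names that differ only in an ending like _2 or _b are one class to them, and where a whole thing is asked for, a point or a joint stands for the part that bears it (a point fixed in the world has none). Each returns a list of dicts, best first, with "conf" (0 to 1); they miss things now and then, are a little off and sometimes report something else, mostly with a low value. They report only what shows in the picture. A call takes as long as a camera call. They do not tell look-alikes from the thing itself.
- cut_out(camera, thing): "region" (480x640 bool, what is visible of it) and "bbox" ([left, top, right, bottom] in pixels, round what is visible of it).
The state is a dict: "time": time; "q": joint angles; "joint_velocities": joint speeds; "joint_torque": joint torques, N m; "position": TCP position; "tool_rot": TCP orientation; "ft_force": force on the tool from outside, world axes, zero at the start; "moment": the same for the moment, N m; "grip_width": finger opening in m; "grip_force": force on a finger pad.
Only numpy, scipy, OpenCV 4.12 (cv2) and the standard library are available. Lean on these libraries where they do the work, as an engineer would, in place of code of your own. Each camera call takes 0.05 s, during which the arm holds its last target. There are 200 camera calls.

## Working session

There is one attempt and no reset: what is moved stays moved. The work goes in short steps, Python scripts to look and compute and a shell command to move; the robot and the scene stay as the last step left them, time stands still between calls to the robot, and variables do not carry over. Pictures are saved under pics/ and viewed, at most 14 in all, crops included, and the job is handed in when it is done.

```bash
mkdir -p pics; python3 - <<'E'
from rig import *
import cv2
for c in("top","side"):
    cv2.imwrite(f"pics/{c}0.png",camera(c)[:,:,::-1]); k=get_calibration(c); print(c,k)
    for t in ["plug3_mid","board_top","zero_hole","tray_floor","stand_hole","stylus_mid","zero"]:
        try: print(t,[(round(d["conf"],2),[int(v) for v in d["bbox"]]) for d in cut_out(c,t)])
        except Exception as e: print(t,e)
o=get_obs();print(o)
E
```

```text
top {'vertical_fov': 43.440133161415616, 'cx': 325.0876100963086, 'cy': 245.67056476567055, 'T': array([[ 0.02259853, -0.99642498,  0.08140372,  0.4725453 ],
       [-0.99973093, -0.02209704,  0.00705624,  0.02384185],
       [-0.00523223, -0.08154128, -0.99665623,  1.45008973],
       [ 0.        ,  0.        ,  0.        ,  1.        ]])}
plug3_mid [(0.69, [388, 319, 407, 334]), (0.68, [295, 238, 307, 260]), (0.53, [330, 235, 341, 254]), (0.52, [402, 201, 422, 223])]
board_top [(0.95, [266, 223, 395, 297]), (0.48, [271, 159, 296, 183]), (0.17, [363, 155, 392, 186])]
zero_hole [(0.63, [267, 224, 394, 296])]
tray_floor [(0.95, [429, 224, 513, 338]), (0.45, [188, 302, 208, 324]), (0.38, [296, 239, 311, 259])]
stand_hole [(0.88, [187, 249, 223, 273])]
stylus_mid [(0.55, [189, 246, 222, 273])]
zero []
side {'vertical_fov': 46.59663294689948, 'cx': 316.11667303923576, 'cy': 242.5067421377625, 'T': array([[-0.99094694, -0.08413777,  0.10461836,  0.46508735],
       [-0.13330107,  0.70930936, -0.69217849,  0.78102887],
       [-0.01596843, -0.69985789, -0.71410359,  0.86413283],
       [ 0
[... 545 characters left out ...]
41346686e+00,  5.27443412e-01,  1.43269712e+00, -8.03319192e-06,
        1.18143090e+00, -1.78517636e-01]), 'joint_velocities': array([-3.72883290e-04,  2.98139022e-04, -1.08953545e-04,  1.32261844e-03,
       -1.96032728e-05,  8.14149177e-04]), 'joint_torque': array([-4.86224926e-04, -4.39953589e+01, -1.76980770e+01,  6.33024657e-02,
        5.02520765e-02, -1.73903413e-05]), 'position': array([ 0.20599142, -0.59004901,  0.21448412]), 'tool_rot': array([ 9.85933686e-01,  1.67136972e-01, -3.82818557e-06,  1.05721615e-05]), 'ft_force': array([-0.25849269, -0.96917675, -0.19884656]), 'moment': array([ 0.05501697, -0.01581966, -0.00577222]), 'grip_force': 0.0, 'grip_width': 0.08695488761713611}
```

```bash
python3 - <<'E'
import cv2
a=cv2.imread("pics/top0.png");cv2.imwrite("pics/t0c.png",cv2.resize(a[140:350,170:530],(800,467),interpolation=cv2.INTER_CUBIC))
a=cv2.imread("pics/side0.png");cv2.imwrite("pics/s0c.png",cv2.resize(a[120:435,180:600],(800,600),interpolation=cv2.INTER_CUBIC))
E
```

```text
(no output)
```

View pics/t0c.png

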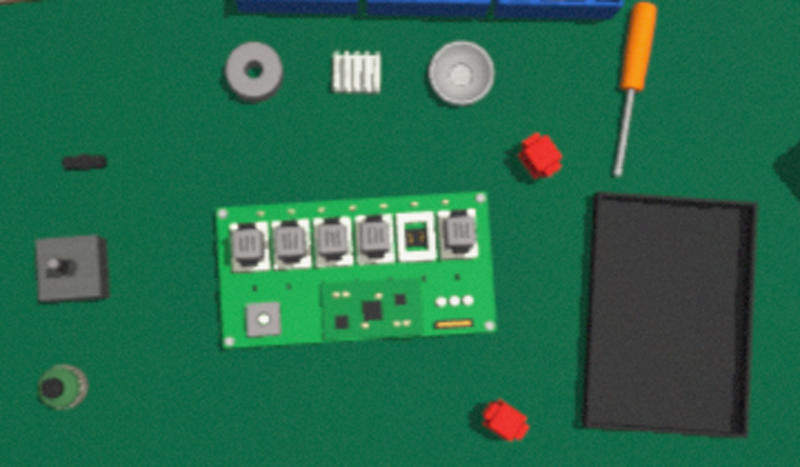

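View pics/s0c.png

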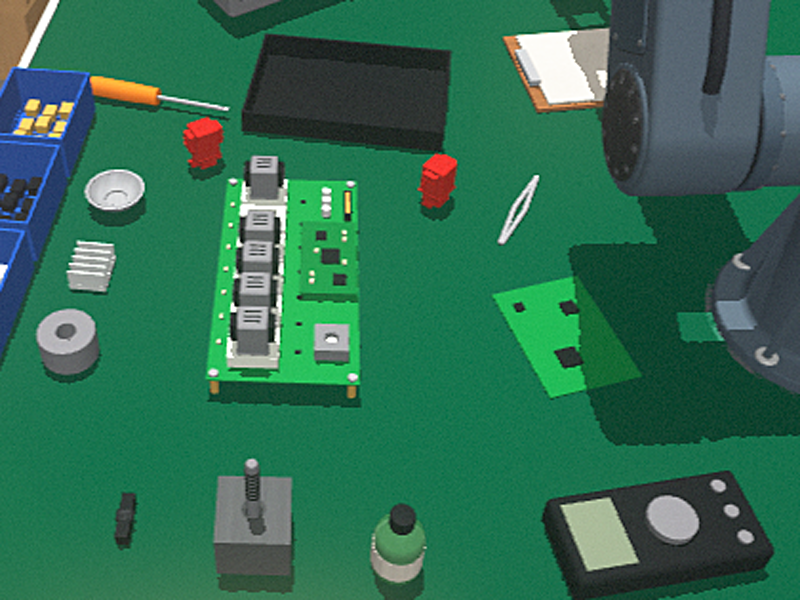

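The top crop shows the board with plugs at crop x≈248, 292, 333, 375 and 459; the socket at 417 is empty. The zero housing is at (263,320), the stand at (70,268) and the tray at (670,315). Two red look-alike plugs stand at (540,156) and (505,420). The plugs meant are the five grey ones in the white sockets, confirmed by both crops.

```bash
cat > h.py <<'E'
import numpy as np, cv2
from rig import *
from scipy.spatial.transform import Rotation as R
def w(cam,px,z):
    k=get_calibration(cam);f=240/np.tan(np.radians(k["vertical_fov"]/2));T=k["T"]
    px=np.atleast_2d(px).astype(float)
    d=np.c_[(px[:,0]-k["cx"])/f,(px[:,1]-k["cy"])/f,np.ones(len(px))]@T[:3,:3].T
    return T[:3,3]+d*((z-T[2,3])/d[:,2])[:,None]
def proj(cam,P):
    k=get_calibration(cam);f=240/np.tan(np.radians(k["vertical_fov"]/2));T=np.linalg.inv(k["T"])
    p=np.atleast_2d(P)@T[:3,:3].T+T[:3,3]
    return np.c_[k["cx"]+f*p[:,0]/p[:,2],k["cy"]+f*p[:,1]/p[:,2]]
def rect(region,z,cam="top"):
    "min-area rectangle of a region on plane z: centre, dims, yaw of the longer side"
    v,u=np.nonzero(region); P=w(cam,np.c_[u,v],z)[:,:2]
    c,s,a=cv2.minAreaRect((P*1000).astype(np.float32)); a=np.radians(a)
    if s[0]<s[1]: s=s[::-1]; a+=np.pi/2
    return np.array(c)/1000,s,(a+np.pi/2)%np.pi-np.pi/2
def go(x,y,z,yaw=None):
    "shift in tool axes /0.08 and turn /90deg for tool down; yaw = direction of tool x in world"
    o=get_obs();r=R.from_quat(o["tool_rot"]);s=r.inv().apply(np.array([x,y,z])-o["position"])/.08
    t=np.zeros(3)
    if yaw is not None:
        g=R.from_matrix(np.c_[[np.cos(yaw),np.sin(yaw),0],[np.sin(yaw),-np.cos(yaw),0],[0,0,-1]])
        t=(r.inv()*g).as_rotvec()/(np.pi/2)
    print("shift",s.round(3),"turn",t.round(3))
E
python3 - <<'E'
from h import *
camera("top")
def best(n):
    return cut_out("top",n)[0]
b=best("board_top");print("board",rect(b["region"],.027))
t=best("tray_floor");print("tray",rect(t["region"],.03))
s=best("stand_hole");print("stand",rect(s["region"],.055))
f=lambda u,v:(170+u/2.2222,140+v/2.2222)
print("corners",w("top",[f(*p) for p in [(218,208),(488,193),(495,331),(225,348)]],.027).round(4))
print("plugs",w("top",[f(*p) for p in [(248,243),(292,242),(333,239),(375,237),(459,231)]],.083).round(4))
print("zero",w("top",[f(263,319)],.043).round(4))
for d in cut_out("top","plug3_mid"):
    v,u=np.nonzero(d["region"]); print(d["conf"],w("top",[[u.mean(),v.mean()]],.07).round(3))
print("stylus base",w("top",[f(70,268)],.055), "top",w("top",[f(54,265)],.127))
for d in cut_out("top","stylus_mid"): print(d["conf"],d["bbox"])
E
```

```text
board (array([0.55359106, 0.0216604 ]), (289.6788024902344, 149.91665649414062), np.float64(-1.487897157099666))
tray (array([ 0.51404694, -0.31219116]), (249.7805633544922, 175.1173858642578), np.float64(-0.04470515363861516))
stand (array([ 0.76322479, -0.08698975]), (65.40769958496094, 63.256919860839844), np.float64(-0.7612382323043585))
corners [[ 0.6145  0.1699  0.027 ]
 [ 0.637  -0.1182  0.027 ]
 [ 0.4901 -0.1277  0.027 ]
 [ 0.4657  0.1579  0.027 ]]
plugs [[ 0.5736  0.1323  0.083 ]
 [ 0.5756  0.0873  0.083 ]
 [ 0.5796  0.0453  0.083 ]
 [ 0.5827  0.0024  0.083 ]
 [ 0.5907 -0.0835  0.083 ]]
zero [[0.497  0.1175 0.043 ]]
0.73 [[ 0.401 -0.134  0.07 ]]
0.71 [[0.585 0.003 0.07 ]]
0.7 [[ 0.673 -0.167  0.07 ]]
0.41 [[0.545 0.313 0.07 ]]
0.36 [[0.548 0.326 0.07 ]]
stylus base [[0.54536861 0.31973053 0.055     ]] top [[0.54423089 0.32044404 0.127     ]]
```

```bash
cat >> h.py <<'E'
BY=.081;BC=np.array([.5533,.0214])
def B(x,y): return BC+x*np.array([np.cos(BY),np.sin(BY)])+y*np.array([-np.sin(BY),np.cos(BY)])
YAW=np.pi/2+BY
def here():
    o=get_obs();d=o["position"][:2]-BC;c,s=np.cos(BY),np.sin(BY)
    print("board frame x,y,z mm",(1e3*np.array([c*d[0]+s*d[1],-s*d[0]+c*d[1],o["position"][2]])).round(1),"t",o["time"],"w",o["grip_width"],"q",o["q"].round(2),"F",np.round(o["ft_force"],1))
E
python3 -c "
from h import *
p=B(.03,-.110);print(p);go(*p,.16,YAW)"
```

```text
[ 0.5921019 -0.085812 ]
shift [ 6.634 -4.361  0.681] turn [ 0.     0.    -0.838]
```

```bash
python3 -m inch '[1,-0.6,0,0,0,-0.1, 1,-0.6,0,0,0,-0.3, 1,-0.6,0,0,0,-0.5, 1,-0.6,0.5,0,0,-0.838, 1,-0.6,0.5,0,0,-0.838, 1,-0.6,0.5,0,0,-0.838, 1,-0.6,0.5,0,0,-0.838, 1,-0.6,0.5,0,0,-0.838, 1,-0.6,0.5,0,0,-0.838, 1,-0.6,0.5,0,0,-0.838, 1,-0.6,0.5,0,0,-0.838, 1,-0.6,0.5,0,0,-0.838]' 80; python3 -c "
from h import *
here();p=B(.03,-.110);go(*p,.15,YAW)"
```

```text
time: 2.1
position: [0.2657, -0.5185, 0.1745]
tool_rot: [0.677, 0.736, -0.0, 0.0]
ft_force: [0.6, -1.0, 0.2]
grip_width: 0.0801
grip_force: 0.0
board frame x,y,z mm [-330.4 -514.8  174.5] t 2.1 w 0.08010821673544358 q [-1.29  0.52  1.58 -0.    1.04 -1.37] F [ 0.6 -1.   0.2]
shift [5.055 4.511 0.305] turn [-0.     0.     0.001]
```

```bash
for i in 1 2 3 4 5; do python3 -m inch '[0.5,0.45,0.03,0,0,0, 1,0.9,0.06,0,0,0, 1,0.9,0.06,0,0,0]' >/dev/null; done; python3 -m inch '[0.055,0.011,0,0,0,0,0.055,0.011,0,0,0,0,0.055,0.011,0,0,0,0]'; python3 - <<'E'
from h import *
p=B(.03,-.110);go(*p,.07,YAW);here()
for c in("top","side"):
    a=camera(c);cv2.imwrite(f"pics/{c}1.png",a[:,:,::-1])
a=cv2.imread("pics/side1.png")[130:350,220:500];b=cv2.imread("pics/top1.png")[180:320,230:430]
cv2.imwrite("pics/c1.png",np.hstack([cv2.resize(a,(400,314)),cv2.resize(b,(400,314))]))
E
```

```text
time: 3.6
position: [0.5919, -0.0862, 0.1503]
tool_rot: [0.678, 0.735, -0.0, -0.0]
ft_force: [0.0, 1.0, -0.0]
grip_width: 0.0802
grip_force: 0.0
shift [0.004 0.004 1.004] turn [-0.001  0.     0.   ]
board frame x,y,z mm [  29.7 -110.3  150.3] t 3.6 w 0.0802348424694493 q [-0.33  0.57  1.56 -0.    1.01 -0.41] F [ 0.  1. -0.]
```

View pics/c1.png

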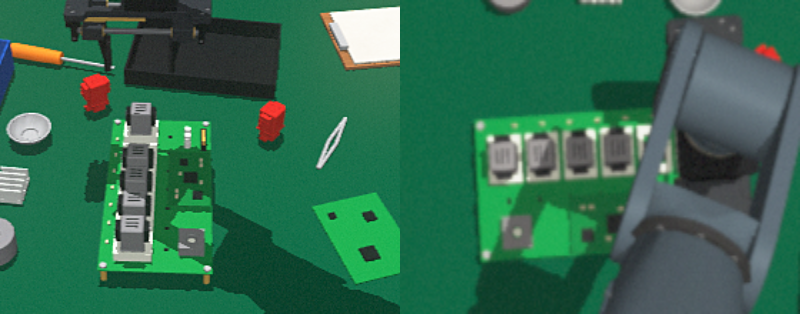

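The side view shows the fingers straddling the line above the last plug, at crop (140,118). I'll descend and pinch.

```bash
python3 -m inch '[0,0,0.4,0,0,0, 0,0,0.8,0,0,0, 0,0,1,0,0,0, 0,0,1,0,0,0, 0,0,1,0,0,0]'; python3 -m inch '[0,0,0,0,0,0,0,0,0,0,0,0,0,0,0,0,0,0,0,0,0,0,0,0,0,0,0,0,0,0,0,0,0,0,0,0,0,0,0,0,0,0,0,0,0,0,0,0]' 0 25; python3 -c "
from h import *
here()"
```

```text
time: 4.12
position: [0.5915, -0.0872, 0.0699]
tool_rot: [0.679, 0.734, -0.0, -0.001]
ft_force: [0.0, -0.1, 0.3]
grip_width: 0.0803
grip_force: 0.0
time: 4.78
position: [0.5927, -0.086, 0.0708]
tool_rot: [0.678, 0.735, 0.0, 0.0]
ft_force: [-0.9, -0.3, 2.3]
grip_width: 0.0346
grip_force: 4.9
board frame x,y,z mm [  30.6 -110.2   70.8] t 4.7833 w 0.03461520889824406 q [-0.33  0.68  1.61  0.    0.84 -0.41] F [-0.9 -0.3  2.3]
```

```bash
python3 -m inch '[0,0,0,0,0,0,0,0,0,0,0,0,0,0,0,0,0,0,0,0,0,0,0,0]'; python3 -m inch '[0,0,-0.1,0,0,0,0,0,-0.2,0,0,0,0,0,-0.3,0,0,0,0,0,-0.5,0,0,0,0,0,-0.8,0,0,0,0,0,-1,0,0,0,0,0,-1,0,0,0]'; python3 - <<'E'
from h import *
here();a=camera("side")
cv2.imwrite("pics/c2.png",cv2.resize(a[120:300,220:460,::-1],(640,480)))
camera("top"); t=cut_out("top","tray_floor")[0];print("tray",t["conf"],rect(t["region"],.03))
E
```

```text
time: 5.12
position: [0.5929, -0.086, 0.0709]
tool_rot: [0.678, 0.735, 0.0, 0.0]
ft_force: [-0.2, 1.4, 5.4]
grip_width: 0.0295
grip_force: 31.4
time: 5.7
position: [0.5955, -0.087, 0.1554]
tool_rot: [0.678, 0.735, 0.002, 0.004]
ft_force: [1.1, 0.5, 0.3]
grip_width: 0.001
grip_force: 0.0
board frame x,y,z mm [  33.3 -111.5  155.4] t 5.7 w 0.0010189678016672484 q [-0.33  0.56  1.56 -0.    1.01 -0.41] F [1.1 0.5 0.3]
tray 0.93 (array([ 0.51380884, -0.31391855]), (254.17327880859375, 179.31051635742188), np.float64(-0.04610065004981667))
```

View pics/c2.png

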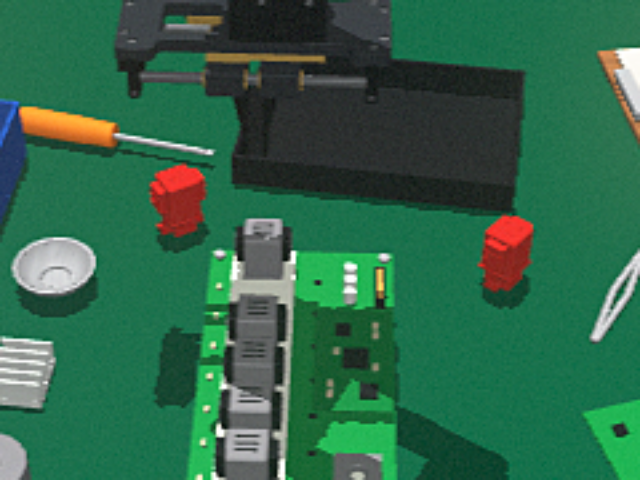

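```bash
python3 - <<'E'
from h import *
a=camera("side").copy()
big=cv2.resize(a[:,:,::-1],None,fx=6,fy=6,interpolation=cv2.INTER_CUBIC)
for y in (-.11,-.022,.022,.066,.11):
    pts=[]
    for z in(.083,):
        for dx,dy in((-15,-15),(15,-15),(15,15),(-15,15)):
            pts.append([*B(.03+dx/1e3,y+dy/1e3),z])
    p=((proj("side",pts)+.5)*6).astype(int); cv2.polylines(big,[p],True,(0,0,255),1)
    q=((proj("side",[[*B(.03-.022,y),z] for z in(.079,.055)]+[[*B(.03+.022,y),z] for z in(.079,.055)])+.5)*6).astype(int)
    cv2.line(big,q[0],q[1],(0,255,255),1);cv2.line(big,q[2],q[3],(0,255,255),1)
s=[[*B(.03+dx/1e3,y*.044+dy/1e3+.022),.043] for y in(-3,2) for dx,dy in((-25,-19),(25,-19),(25,19),(-25,19))]
for i in(0,4):
    p=((proj("side",s[i:i+4])+.5)*6).astype(int); cv2.polylines(big,[p],True,(255,0,0),1)
p=((proj("side",[[*B(dx,dy),.027] for dx,dy in((-.075,-.145),(.075,-.145),(.075,.145),(-.075,.145))])+.5)*6).astype(int);cv2.polylines(big,[p],True,(255,0,255),1)
cv2.imwrite("pics/c3.png",cv2.resize(big[200*6:335*6,280*6:380*6],(444,600),interpolation=cv2.INTER_AREA))
E
```

```text
(no output)
```

View pics/c3.png

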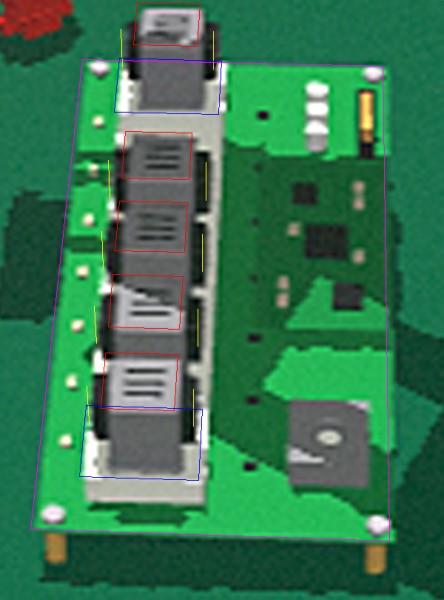

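```bash
python3 -m inch '[0,-0.015,0,0,0,0,0,-0.015,0,0,0,0,0,-0.015,0,0,0,0,0,-0.015,0,0,0,0,0,-0.015,0,0,0,0,0,-0.015,0,0,0,0]' 60 8 | grep -E "pos|width"; python3 -m inch '[0,0,0.4,0,0,0, 0,0,0.8,0,0,0, 0,0,1,0,0,0, 0,0,1,0,0,0, 0,0,1,0,0,0]'; python3 -m inch '[0,0,0.025,0,0,0,0,0,0.025,0,0,0]' 0 8 ; for i in 1 2 3 4 5; do python3 -m inch '[0,0,0,0,0,0]' | grep -vE "rot"; done
```

```text
position: [0.5913, -0.0861, 0.1502]
grip_width: 0.0325
time: 6.82
position: [0.5909, -0.086, 0.0697]
tool_rot: [0.678, 0.735, -0.0, -0.001]
ft_force: [-0.0, -0.9, 1.0]
grip_width: 0.0586
grip_force: 0.0
time: 6.98
position: [0.5925, -0.0865, 0.0697]
tool_rot: [0.678, 0.735, 0.001, 0.001]
ft_force: [0.1, 0.1, -0.5]
grip_width: 0.053
grip_force: 0.0
time: 7.07
position: [0.5923, -0.0864, 0.0698]
ft_force: [-0.8, 0.1, -0.3]
grip_width: 0.0472
grip_force: 0.0
time: 7.15
position: [0.5921, -0.0863, 0.0697]
ft_force: [0.2, -0.2, 2.8]
grip_width: 0.041
grip_force: 3.2
time: 7.23
position: [0.5923, -0.0864, 0.0697]
ft_force: [0.5, 0.6, 3.9]
grip_width: 0.0347
grip_force: 5.1
time: 7.32
position: [0.5922, -0.0864, 0.0697]
ft_force: [-0.5, -0.2, 6.2]
grip_width: 0.0326
grip_force: 8.0
time: 7.4
position: [0.5922, -0.0864, 0.0697]
ft_force: [-0.8, -0.4, 5.7]
grip_width: 0.0329
grip_force: 8.0
```

```bash
python3 -m inch '[0,0,0,0,0,0,0,0,0,0,0,0]' - 15| grep -vE "rot"; for i in 1 2 3 4 ; do python3 -m inch '[0,0,-0.02,0,0,0,0,0,-0.04,0,0,0]' | grep -vE "rot"; done; python3 - <<'E'
from h import *
a=camera("side");cv2.imwrite("pics/c4.png",cv2.resize(a[150:250,260:380,::-1],(600,500),interpolation=cv2.INTER_CUBIC))
E
```

```text
time: 7.57
position: [0.5922, -0.0864, 0.0698]
ft_force: [-0.6, -0.0, 6.8]
grip_width: 0.0318
grip_force: 15.0
time: 7.73
position: [0.5911, -0.086, 0.0717]
ft_force: [0.1, -0.2, -1.0]
grip_width: 0.031
grip_force: 15.0
time: 7.9
position: [0.5909, -0.086, 0.0746]
ft_force: [0.3, -0.2, -1.4]
grip_width: 0.0314
grip_force: 15.0
time: 8.07
position: [0.5911, -0.086, 0.0779]
ft_force: [-0.6, -0.1, -0.7]
grip_width: 0.0313
grip_force: 15.0
time: 8.23
position: [0.5913, -0.0861, 0.0813]
ft_force: [-0.0, 0.0, -0.0]
grip_width: 0.0314
grip_force: 15.0
```

View pics/c4.png

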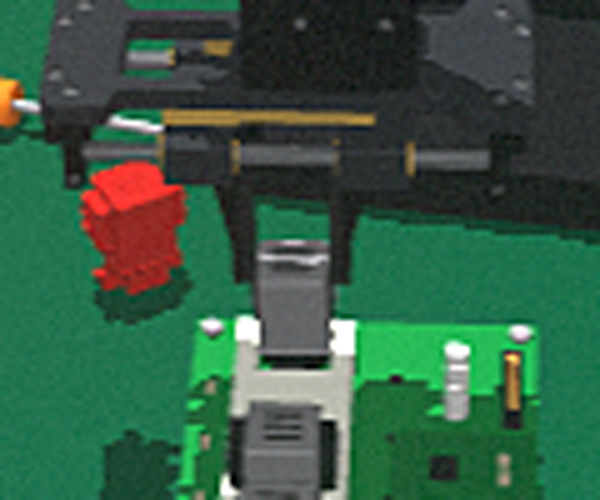

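The plug is rising with the fingers and its black nose shows at crop (295,355). A 15 N grip with a slow pull works, so I'll carry on to the tray.

```bash
python3 -m inch '[0,0,-0.04,0,0,0,0,0,-0.08,0,0,0,0,0,-0.15,0,0,0,0,0,-0.3,0,0,0,0,0,-0.6,0,0,0,0,0,-0.86,0,0,0,0,0,-0.86,0,0,0,0,0,-0.86,0,0,0]'| grep -vE "rot"; python3 - <<'E'
from h import *
camera("top"); t=cut_out("top","tray_floor")[0];c,s,a=rect(t["region"],.03);print("tray",c,s,a)
c,s=np.cos(BY),np.sin(BY);d=np.array([.5140,-.3125])-BC;print("tray in B",c*d[0]+s*d[1],-s*d[0]+c*d[1]);here()
E
```

```text
time: 8.95
position: [0.5925, -0.0864, 0.1521]
ft_force: [0.0, -0.2, -1.1]
grip_width: 0.0311
grip_force: 15.0
tray [ 0.51355286 -0.31268274] (253.7323455810547, 177.17977905273438) -0.038579749973377986
tray in B -0.06618748183240364 -0.329625419603351
board frame x,y,z mm [  28.6 -109.9  149.8] t 9.05 w 0.03127667938818883 q [-0.33  0.57  1.57 -0.    1.01 -0.41] F [-0.3  1.  -0.7]
```

```bash
for i in 1 2 3 4; do python3 -m inch '[-0.4,-0.08,0,0,0,0,-0.854,-0.159,0,0,0,0,-0.854,-0.159,0,0,0,0]' | grep -E "width"; done; python3 -m inch '[0,0,0.35,0,0,0,0,0,0.7,0,0,0,0,0,0.7,0,0,0,0,0,0.7,0,0,0]'|grep -E "pos|wid"; python3 -m inch '[0,0,0.3,0,0,0,0,0,0.575,0,0,0,0,0,0.575,0,0,0,0,0,0.575,0,0,0]' | grep -vE "rot"; python3 -m inch '[0,0,0,0,0,0,0,0,0,0,0,0,0,0,0,0,0,0,0,0,0,0,0,0,0,0,0,0,0,0]' 60 15| grep -vE "rot"; python3 -m inch '[0,0,-0.3,0,0,0,0,0,-0.6,0,0,0,0,0,-1,0,0,0,0,0,-1,0,0,0]'| grep -vE "rot";  python3 - <<'E'
from h import *
here();a=camera("side");cv2.imwrite("pics/c5.png",cv2.resize(a[90:230,260:460,::-1],(600,420),interpolation=cv2.INTER_CUBIC))
E
```

```text
grip_width: 0.0312
grip_width: 0.0313
grip_width: 0.0314
grip_width: 0.0312
position: [0.5611, -0.3609, 0.0914]
grip_width: 0.0308
time: 10.72
position: [0.5631, -0.3624, 0.0487]
ft_force: [0.7, -0.3, -0.6]
grip_width: 0.0315
grip_force: 15.0
time: 11.13
position: [0.5632, -0.3629, 0.0489]
ft_force: [0.1, 0.4, 0.2]
grip_width: 0.0558
grip_force: 0.0
time: 11.47
position: [0.5663, -0.3656, 0.135]
ft_force: [-0.2, -0.7, 0.2]
grip_width: 0.0597
grip_force: 0.0
board frame x,y,z mm [ -18.4 -386.7  135. ] t 11.4667 w 0.059726676505206154 q [-0.74  0.68  1.38  0.    1.07 -0.82] F [-0.2 -0.7  0.2]
```

View pics/c5.png

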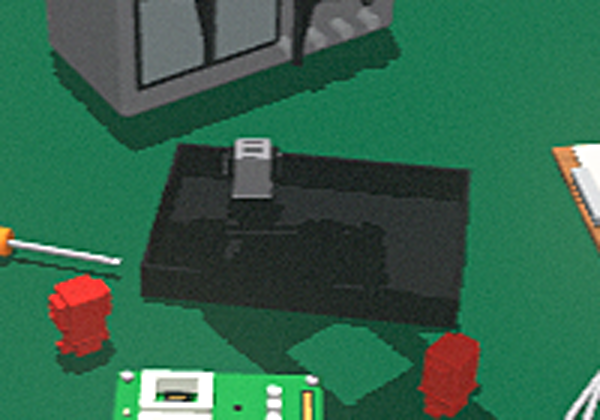

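Plug 1 stands in the tray at crop (252,170). The next plug is at own y = -22.

```bash
for i in 1 2 3 4 5; do python3 -m inch '[0.4,0.06,0,0,0,0,0.9033,0.1275,0,0,0,0,0.9033,0.1275,0,0,0,0]' | grep -E "width"; done; python3 -m inch '[0,0,0,0,0,0,0,0,0,0,0,0,0,0,0.3,0,0,0,0,0,0.6,0,0,0,0,0,0.75,0,0,0,0,0,0.75,0,0,0]'|grep -E "pos|wid|force"; python3 -m inch '[0,0,0,0,0,0,0,0,0,0,0,0,0,0,0,0,0,0,0,0,0,0,0,0,0,0,0,0,0,0,0,0,0,0,0,0,0,0,0,0,0,0,0,0,0,0,0,0]' 0 12 |grep -vE "rot"; python3 -m inch '[0,0,-0.02,0,0,0,0,0,-0.04,0,0,0,0,0,-0.06,0,0,0,0,0,-0.08,0,0,0,0,0,-0.1,0,0,0,0,0,-0.12,0,0,0,0,0,-0.15,0,0,0,0,0,-0.18,0,0,0,0,0,-0.21,0,0,0,0,0,-0.24,0,0,0,0,0,-0.3,0,0,0,0,0,-0.4,0,0,0,0,0,-0.7,0,0,0,0,0,-1,0,0,0,0,0,-1,0,0,0]' - 15 | grep -vE "rot"; python3 -c "
from h import *
here()"
```

```text
grip_width: 0.0598
grip_width: 0.0596
grip_width: 0.0599
grip_width: 0.06
grip_width: 0.06
position: [0.5819, 0.0005, 0.0652]
ft_force: [-0.1, -0.4, -0.1]
grip_width: 0.0597
grip_force: 0.0
time: 13.93
position: [0.5853, 0.0014, 0.0694]
ft_force: [-1.2, -0.9, 5.2]
grip_width: 0.0325
grip_force: 12.0
time: 15.18
position: [0.5877, 0.0012, 0.1531]
ft_force: [0.8, -0.8, 0.2]
grip_width: 0.0312
grip_force: 15.0
board frame x,y,z mm [ 32.7 -22.9 153.1] t 15.1833 w 0.03122062789322636 q [-0.19  0.55  1.6   0.    0.99 -0.27] F [ 0.8 -0.8  0.2]
```

```bash
for i in 1 2 3 4 5; do python3 -m inch '[-0.4,-0.17,0,0,0,0,-0.8733,-0.3758,0,0,0,0,-0.8733,-0.3758,0,0,0,0]' | grep -E "width"; done; python3 -m inch '[0,0,0,0,0,0,0,0,0.35,0,0,0,0,0,0.7,0,0,0,0,0,0.7,0,0,0,0,0,0.7,0,0,0]'|grep -E "pos|wid"; python3 -m inch '[0,0,0.3,0,0,0,0,0,0.55,0,0,0,0,0,0.55,0,0,0,0,0,0.55,0,0,0]' | grep -vE "rot"; python3 -m inch '[0,0,0,0,0,0,0,0,0,0,0,0,0,0,0,0,0,0,0,0,0,0,0,0,0,0,0,0,0,0]' 60 15| grep -E "wid"; python3 -m inch '[0,0,-0.3,0,0,0,0,0,-0.6,0,0,0,0,0,-1,0,0,0,0,0,-1,0,0,0]'| grep -E "pos"; python3 - <<'E'
from h import *
here();a=camera("side");cv2.imwrite("pics/x6.png",a[90:230,260:460,::-1])
for d in cut_out("side","plug3_mid"): print(d["conf"],d["bbox"])
t=cut_out("side","tray_floor");print([(d["conf"],d["bbox"]) for d in t])
E
for i in 1 2 3 4 5; do python3 -m inch '[0.45,0.17,0,0,0,0,0.983,0.3758,0,0,0,0,0.983,0.3758,0,0,0,0]' | grep -E "width"; done; python3 -m inch '[0,0,0,0,0,0,0,0,0,0,0,0,0,0,0.3,0,0,0,0,0,0.6,0,0,0,0,0,0.75,0,0,0,0,0,0.75,0,0,0]'|grep -E "pos|wid|force"; python3 -m inch '[0,0,0,0,0,0,0,0,0,0,0,0,0,0,0,0,0,0,0,0,0,0,0,0,0,0,0,0,0,0,0,0,0,0,0,0,0,0,0,0,0,0,0,0,0,0,0,0]' 0 12 |grep -vE "rot"; python3 -m inch '[0,0,-0.02,0,0,0,0,0,-0.04,0,0,0,0,0,-0.06,0,0,0,0,0,-0.08,0,0,0,0,0,-0.1,0,0,0,0,0,-0.12,0,0,0,0,0,-0.15,0,0,0,0,0,-0.18,0,0,0,0,0,-0.21,0,0,0,0,0,-0.24,0,0,0,0,0,-0.3,0,0,0,0,0,-0.4,0,0,0,0,0,-0.7,0,0,0,0,0,-1,0,0,0,0,0,-1,0,0,0]' - 15 | grep -vE "rot"; python3 -c "
from h import *
here()"
```

```text
grip_width: 0.0317
grip_width: 0.0314
grip_width: 0.0314
grip_width: 0.0315
grip_width: 0.0315
position: [0.4622, -0.3562, 0.0908]
grip_width: 0.0317
time: 17.18
position: [0.4634, -0.3584, 0.049]
ft_force: [0.4, 0.1, -0.0]
grip_width: 0.0317
grip_force: 15.0
grip_width: 0.0559
position: [0.4656, -0.3617, 0.1338]
board frame x,y,z mm [-118.4 -374.8  133.8] t 17.9333 w 0.05959905141824361 q [-0.85  0.58  1.61  0.    0.94 -0.93] F [ 0.5 -0.6  0.9]
0.8 [376.9, 139.6, 396.2, 159.9]
0.73 [279.0, 181.3, 296.2, 206.3]
0.64 [398.7, 201.3, 421.1, 228.9]
0.6 [243.1, 379.3, 252.0, 405.3]
0.44 [217.1, 245.7, 238.0, 275.0]
0.36 [286.1, 211.7, 368.4, 331.5]
0.26 [224.4, 206.5, 256.8, 228.8]
[(0.71, [308.2, 138.2, 418.8, 201.1])]
grip_width: 0.0599
grip_width: 0.0598
grip_width: 0.0598
grip_width: 0.0602
grip_width: 0.0602
position: [0.5778, 0.0438, 0.0651]
ft_force: [-0.4, 0.3, 1.1]
grip_width: 0.0598
grip_force: 0.0
time: 20.5
position: [0.5817, 0.0452, 0.0694]
ft_force: [-0.8, -0.4, 5.2]
grip_width: 0.0322
grip_force: 12.0
time: 21.75
position: [0.5842, 0.0452, 0.1531]
ft_force: [1.1, 0.4, -0.0]
grip_width: 0.0314
grip_force: 15.0
board frame x,y,z mm [ 32.7  21.2 153.1] t 21.75 w 0.031406996332647374 q [-0.11  0.55  1.6   0.    0.98 -0.2 ] F [ 1.1  0.4 -0. ]
```

```bash
for i in 1 2 3 4 5; do python3 -m inch '[-0.4,-0.05,0,0,0,0,-0.894,-0.113,0,0,0,0,-0.894,-0.113,0,0,0,0]' | grep -E "width"; done; python3 - <<'E'
from h import *
here();a=camera("side");cv2.imwrite("pics/c6.png",cv2.resize(a[90:230,260:460,::-1],(600,420),interpolation=cv2.INTER_CUBIC))
E
```

```text
grip_width: 0.0314
grip_width: 0.0313
grip_width: 0.0316
grip_width: 0.0313
grip_width: 0.0313
board frame x,y,z mm [ -15.8 -343.8  148.4] t 23.0 w 0.03129443322319811 q [-0.69  0.63  1.43 -0.    1.07 -0.76] F [ 0.1  0.4 -0.6]
```

View pics/c6.png

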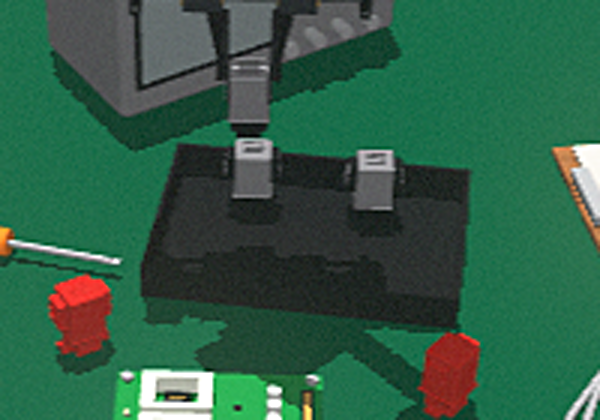

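Both plugs stand at crop (252,168) and (376,180), and the tray has not moved. Placing the third and picking the fourth.

```bash
python3 -m inch '[0,0,0,0,0,0,0,0,0.35,0,0,0,0,0,0.7,0,0,0,0,0,0.7,0,0,0,0,0,0.7,0,0,0]'|grep -E "pos|wid"; python3 -m inch '[0,0,0.3,0,0,0,0,0,0.55,0,0,0,0,0,0.55,0,0,0,0,0,0.55,0,0,0]' | grep -vE "rot"; python3 -m inch '[0,0,0,0,0,0,0,0,0,0,0,0,0,0,0,0,0,0,0,0,0,0,0,0,0,0,0,0,0,0]' 60 15| grep -E "wid"; python3 -m inch '[0,0,-0.3,0,0,0,0,0,-0.6,0,0,0,0,0,-1,0,0,0,0,0,-1,0,0,0]'| grep -E "pos"; 
for i in 1 2 3 4 5 6; do python3 -m inch '[0.4,0.05,0,0,0,0,0.8367,0.0942,0,0,0,0,0.8367,0.0942,0,0,0,0]' | grep -E "width"; done; python3 -m inch '[0,0,0,0,0,0,0,0,0,0,0,0,0,0,0.3,0,0,0,0,0,0.6,0,0,0,0,0,0.75,0,0,0,0,0,0.75,0,0,0]'|grep -E "pos|wid|force"; python3 -m inch '[0,0,0,0,0,0,0,0,0,0,0,0,0,0,0,0,0,0,0,0,0,0,0,0,0,0,0,0,0,0,0,0,0,0,0,0,0,0,0,0,0,0,0,0,0,0,0,0]' 0 12 |grep -vE "rot"; python3 -m inch '[0,0,-0.02,0,0,0,0,0,-0.04,0,0,0,0,0,-0.06,0,0,0,0,0,-0.08,0,0,0,0,0,-0.1,0,0,0,0,0,-0.12,0,0,0,0,0,-0.15,0,0,0,0,0,-0.18,0,0,0,0,0,-0.21,0,0,0,0,0,-0.24,0,0,0,0,0,-0.3,0,0,0,0,0,-0.4,0,0,0,0,0,-0.7,0,0,0,0,0,-1,0,0,0,0,0,-1,0,0,0]' - 15 | grep -vE "rot"; python3 - <<'E'
from h import *
here();camera("side");print([(d["conf"],d["bbox"]) for d in cut_out("side","tray_floor")],[(d["conf"],d["bbox"]) for d in cut_out("side","stand_hole")])
E
```

```text
position: [0.5635, -0.3121, 0.0906]
grip_width: 0.0312
time: 23.8
position: [0.5652, -0.3143, 0.0491]
ft_force: [-0.9, -0.5, -0.1]
grip_width: 0.0315
grip_force: 15.0
grip_width: 0.0558
position: [0.5682, -0.3174, 0.1346]
grip_width: 0.0602
grip_width: 0.0602
grip_width: 0.06
grip_width: 0.0599
grip_width: 0.0598
grip_width: 0.0598
position: [0.575, 0.0878, 0.0653]
ft_force: [-0.2, 0.0, -0.6]
grip_width: 0.0599
grip_force: 0.0
time: 27.22
position: [0.5782, 0.0891, 0.0694]
ft_force: [-0.6, -1.0, 5.1]
grip_width: 0.0326
grip_force: 12.0
time: 28.47
position: [0.5806, 0.0893, 0.1531]
ft_force: [0.2, -0.5, 0.4]
grip_width: 0.0316
grip_force: 15.0
board frame x,y,z mm [ 32.7  65.5 153.1] t 28.4667 w 0.031558325154978806 q [-0.04  0.55  1.6   0.    0.99 -0.12] F [ 0.2 -0.5  0.4]
[(0.65, [334.6, 138.2, 420.6, 198.9]), (0.25, [375.0, 385.6, 402.7, 430.1])] [(0.93, [292.5, 373.2, 333.3, 420.3]), (0.18, [301.1, 278.8, 324.8, 306.5])]
```

```bash
python3 - <<'E'
from h import *
camera("top")
for i in range(2):
    d=cut_out("top","tray_floor")[0];print(d["conf"],d["bbox"],rect(d["region"],.03))
d=cut_out("top","stand_hole")[0];print(d["conf"],d["bbox"],rect(d["region"],.055))
E
```

```text
0.85 [435.0, 226.9, 510.7, 337.9] (array([ 0.51402094, -0.31151199]), (249.91485595703125, 176.2899627685547), np.float64(-0.04379874676160611))
0.85 [435.0, 226.9, 510.7, 337.9] (array([ 0.51402094, -0.31151199]), (249.91485595703125, 176.2899627685547), np.float64(-0.04379874676160611))
0.95 [187.5, 249.1, 222.6, 273.9] (array([0.54723334, 0.31781195]), (71.0455322265625, 63.470863342285156), np.float64(-1.4818399636478485))
```

```bash
for i in 1 2 3 4 5; do python3 -m inch '[-0.45,-0.16,0,0,0,0,-0.974,-0.3615,0,0,0,0,-0.974,-0.3615,0,0,0,0]' | grep -E "width"; done;  python3 -m inch '[0,0,0,0,0,0,0,0,0.35,0,0,0,0,0,0.7,0,0,0,0,0,0.7,0,0,0,0,0,0.7,0,0,0]'|grep -E "pos|wid"; python3 -m inch '[0,0,0.3,0,0,0,0,0,0.55,0,0,0,0,0,0.55,0,0,0,0,0,0.55,0,0,0]' | grep -vE "rot"; python3 -m inch '[0,0,0,0,0,0,0,0,0,0,0,0,0,0,0,0,0,0,0,0,0,0,0,0,0,0,0,0,0,0]' 60 15| grep -E "wid"; python3 -m inch '[0,0,-0.3,0,0,0,0,0,-0.6,0,0,0,0,0,-1,0,0,0,0,0,-1,0,0,0]'| grep -E "pos"; 
for i in 1 2 3 4 5 6; do python3 -m inch '[0.4,0.15,0,0,0,0,0.9033,0.30125,0,0,0,0,0.9033,0.30125,0,0,0,0]' | grep -E "width"; done; python3 -m inch '[0,0,0,0,0,0,0,0,0,0,0,0,0,0,0.3,0,0,0,0,0,0.6,0,0,0,0,0,0.75,0,0,0,0,0,0.75,0,0,0]'|grep -E "pos|wid|force"; python3 -m inch '[0,0,0,0,0,0,0,0,0,0,0,0,0,0,0,0,0,0,0,0,0,0,0,0,0,0,0,0,0,0,0,0,0,0,0,0,0,0,0,0,0,0,0,0,0,0,0,0]' 0 12 |grep -vE "rot"; python3 -m inch '[0,0,-0.02,0,0,0,0,0,-0.04,0,0,0,0,0,-0.06,0,0,0,0,0,-0.08,0,0,0,0,0,-0.1,0,0,0,0,0,-0.12,0,0,0,0,0,-0.15,0,0,0,0,0,-0.18,0,0,0,0,0,-0.21,0,0,0,0,0,-0.24,0,0,0,0,0,-0.3,0,0,0,0,0,-0.4,0,0,0,0,0,-0.7,0,0,0,0,0,-1,0,0,0,0,0,-1,0,0,0]' - 15 | grep -vE "rot"; python3 - <<'E'
from h import *
here();camera("top")
d=cut_out("top","tray_floor")[0];print(d["conf"],d["bbox"],rect(d["region"],.03))
E
```

```text
grip_width: 0.0314
grip_width: 0.0315
grip_width: 0.0314
grip_width: 0.0316
grip_width: 0.0316
position: [0.4639, -0.308, 0.0907]
grip_width: 0.0316
time: 30.82
position: [0.4653, -0.3102, 0.0489]
ft_force: [-1.2, 0.2, -1.0]
grip_width: 0.0309
grip_force: 15.0
grip_width: 0.0559
position: [0.4675, -0.3135, 0.1335]
grip_width: 0.0596
grip_width: 0.0601
grip_width: 0.0601
grip_width: 0.06
grip_width: 0.0601
grip_width: 0.0601
position: [0.5709, 0.1312, 0.0653]
ft_force: [0.2, -0.2, -0.4]
grip_width: 0.06
grip_force: 0.0
time: 34.23
position: [0.5746, 0.133, 0.0694]
ft_force: [-0.0, -1.3, 5.2]
grip_width: 0.0321
grip_force: 12.0
time: 35.48
position: [0.5771, 0.1334, 0.1532]
ft_force: [1.1, -0.0, -0.2]
grip_width: 0.0312
grip_force: 15.0
board frame x,y,z mm [ 32.8 109.7 153.2] t 35.4833 w 0.031192263408679203 q [ 0.04  0.56  1.58  0.    0.99 -0.04] F [ 1.1 -0.  -0.2]
0.58 [432.0, 225.6, 512.1, 338.1] (array([ 0.51407434, -0.31202225]), (249.79336547851562, 174.88504028320312), np.float64(-0.04378742832697391))
```

```bash
for i in 1 2 3 4 5; do python3 -m inch '[-0.45,-0.05,0,0,0,0,-0.9948,-0.0988,0,0,0,0,-0.9948,-0.0988,0,0,0,0]' | grep -E "width"; done;  python3 -m inch '[0,0,0,0,0,0,0,0,0.35,0,0,0,0,0,0.7,0,0,0,0,0,0.7,0,0,0,0,0,0.7,0,0,0]'|grep -E "pos|wid"; python3 -m inch '[0,0,0.3,0,0,0,0,0,0.55,0,0,0,0,0,0.55,0,0,0,0,0,0.55,0,0,0]' | grep -vE "rot"; python3 -m inch '[0,0,0,0,0,0,0,0,0,0,0,0,0,0,0,0,0,0,0,0,0,0,0,0,0,0,0,0,0,0]' 60 15| grep -E "wid"; python3 -m inch '[0,0,-0.3,0,0,0,0,0,-0.6,0,0,0,0,0,-1,0,0,0,0,0,-1,0,0,0]'| grep -E "pos"; python3 -m inch '[0.4,0.2,-0.3,0,0,0,1,0.2,-1,0,0,0,1,0.2,-1,0,0,0]'|grep -E pos
for i in 1 2 3 ; do python3 -m inch '[0.4,0.0,0,0,0,0,1,0,0,0,0,0,1,0,0,0,0,0]' | grep -E "pos"; done;
python3 - <<'E'
from h import *
here()
T=camera("top");S=camera("side")
cv2.imwrite("pics/top7.png",T[:,:,::-1]);cv2.imwrite("pics/side7.png",S[:,:,::-1])
A=cv2.resize(S[90:230,290:430,::-1],(400,400),interpolation=cv2.INTER_CUBIC);Bm=cv2.resize(S[350:430,280:360,::-1],(400,400),interpolation=cv2.INTER_CUBIC)
C=cv2.resize(T[235:285,180:230,::-1],(400,400),interpolation=cv2.INTER_CUBIC)
cv2.imwrite("pics/c7.png",np.hstack([A,Bm,C])[:, :][:,::1] if 0 else cv2.resize(np.hstack([A,Bm,C]),(798,266)))
for c in("top","side"):
  for n in("stand_hole","stylus_mid","zero_hole"):
    print(c,n,[(round(d["conf"],2),np.round(d["bbox"])) for d in cut_out(c,n)])
E
```

```text
grip_width: 0.0315
grip_width: 0.0313
grip_width: 0.0317
grip_width: 0.0315
grip_width: 0.0314
position: [0.565, -0.264, 0.0902]
grip_width: 0.0314
time: 37.58
position: [0.567, -0.2661, 0.049]
ft_force: [0.3, -0.6, 0.7]
grip_width: 0.0315
grip_force: 15.0
grip_width: 0.0556
position: [0.5701, -0.2691, 0.1343]
position: [0.5761, -0.1842, 0.2093]
position: [0.5676, -0.0999, 0.2086]
position: [0.561, -0.0208, 0.2078]
position: [0.5549, 0.0585, 0.2079]
board frame x,y,z mm [  4.5  36.8 207.9] t 39.3333 w 0.060151557322359175 q [-0.1   0.45  1.61  0.    1.09 -0.18] F [ 0.5 -0.4 -0.6]
top stand_hole [(0.74, array([188., 245., 222., 276.])), (0.48, array([323., 166., 343., 184.]))]
top stylus_mid [(0.63, array([193., 256., 205., 265.]))]
top zero_hole [(0.58, array([274., 226., 395., 296.]))]
side stand_hole [(0.62, array([290., 372., 332., 425.]))]
side stylus_mid [(0.56, array([311., 362., 321., 392.]))]
side zero_hole [(0.62, array([287., 210., 369., 332.]))]
```

View pics/c7.png

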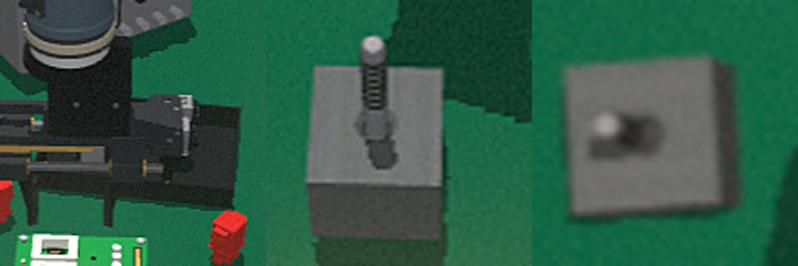

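```bash
python3 - <<'E'
from h import *
print("top cam",w("top",[[194.2,258.2]],.127),"side",w("side",[[312.4,363.7]],.127))
print("side base",w("side",[[312.8,388]],.055))
T=cv2.imread("pics/top7.png")
# stand top face outline from crop c7: px corners
c=[(566,67),(712,60),(722,210),(574,216)]
P=w("top",[(180+(u-532)/5.32,235+v/5.32) for u,v in c],.055);print(P.round(4),P.mean(0))
c=[(314,67),(443,69),(441,186),(309,182)]
P=w("side",[(280+(u-266)/3.325,350+v/3.325) for u,v in c],.055);print(P.round(4),P.mean(0))
# zero hole
for cam,z in(("top",.043),):
    g=cv2.cvtColor(T,cv2.COLOR_BGR2GRAY)
pr=[*B(-.0,0),.043]
f=lambda u,v:(170+u/2.2222,140+v/2.2222); s=lambda u,v:(180+u/1.9048,120+v/1.9048)
print("zero top",w("top",[f(263,319)],.043),"side",w("side",[s(332,340)],.043))
for cam,n in(("top","top0"),("side","side0")):
    a=cv2.imread(f"pics/{n}.png");u,v=proj(cam,[[.498,.117,.043]])[0];u,v=int(u),int(v);print(n,u,v)
    cv2.imwrite(f"pics/z_{cam}.png",cv2.resize(a[v-15:v+15,u-15:u+15],(390,390),interpolation=cv2.INTER_CUBIC))
cv2.imwrite("pics/c8.png",np.hstack([cv2.imread("pics/z_top.png"),cv2.imread("pics/z_side.png")]))
go(*[.5450,.3210],.22,np.pi/2+BY)
E
```

```text
top cam [[0.54654286 0.32075847 0.127     ]] side [[0.54417202 0.32399878 0.127     ]]
side base [[0.54498946 0.3242563  0.055     ]]
[[0.5749 0.3561 0.055 ]
 [0.5793 0.2923 0.055 ]
 [0.5139 0.2855 0.055 ]
 [0.5099 0.3499 0.055 ]] [0.54450713 0.32096098 0.055     ]
[[0.5798 0.2953 0.055 ]
 [0.5157 0.2885 0.055 ]
 [0.5096 0.3516 0.055 ]
 [0.5721 0.3574 0.055 ]] [0.54432295 0.32320486 0.055     ]
zero top [[0.49695851 0.11745344 0.043     ]] side [[0.49464952 0.12240221 0.043     ]]
top0 288 283
side0 352 296
shift [ 3.363  0.119 -0.151] turn [ 0.     0.    -0.001]
```

View pics/c8.png

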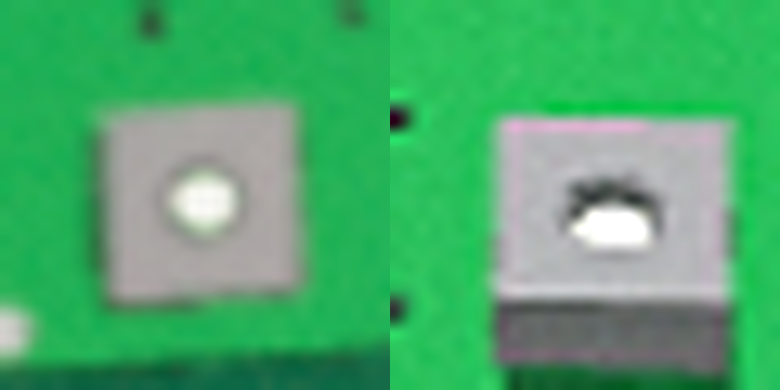

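```bash
for i in 1 2 3 ; do python3 -m inch '[0.4,0.0,0,0,0,0,1,0.02,0,0,0,0,1,0.02,0,0,0,0]' 40 | grep -E "pos"; done; python3 -m inch '[0,0,0,0,0,0,0,0,0,0,0,0,0,0,0,0,0,0,0,0,0,0,0,0]' | grep -E "pos"
python3 - <<'E'
from h import *
f=lambda u,v,cu,cv:(cu-15+(u+.5)/13-.5,cv-15+(v+.5)/13-.5)
print("zero",w("top",[f(203,201,288,283)],.043),w("side",[f(222,211,352,296)],.043))
# housing centre
print("housing",w("top",[f((103+293)/2+3,(108+297)/2,288,283)],.043),w("side",[f(225,209,352,296)],.043))
go(.5455,.322,.11,YAW);here()
S=camera("side");cv2.imwrite("pics/c9.png",cv2.resize(S[90:230,290:430,::-1],(500,500),interpolation=cv2.INTER_CUBIC))
d=cut_out("side","tray_floor")[0];print(d["conf"],d["bbox"])
E
```

```text
position: [0.5511, 0.1369, 0.2081]
position: [0.5464, 0.2175, 0.2082]
position: [0.5418, 0.2976, 0.2082]
position: [0.5421, 0.2913, 0.208]
zero [[0.49823146 0.11794912 0.043     ]] [[0.49627501 0.11842854 0.043     ]]
housing [[0.49795485 0.11830054 0.043     ]] [[0.49587656 0.1180075  0.043     ]]
shift [0.38  0.073 1.224] turn [-0.     0.    -0.001]
board frame x,y,z mm [ 10.7 269.9 208. ] t 40.8167 w 0.0399470660148487 q [ 0.31  0.52  1.46 -0.    1.16  0.23] F [ 0.  -1.5 -0.3]
0.7 [347.9, 155.2, 420.9, 200.0]
```

View pics/c9.png

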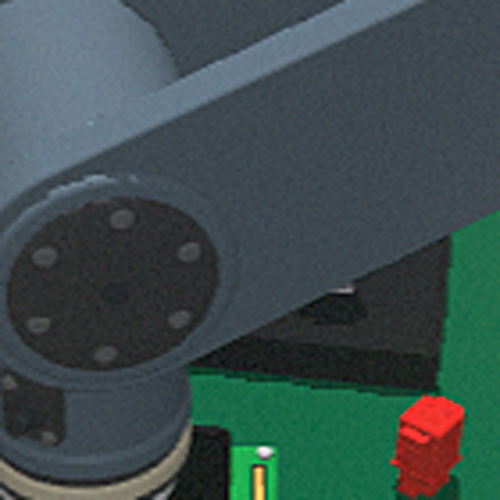

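```bash
python3 -m inch '[0.19,0.04,0.2,0,0,0,0.38,0.073,0.4,0,0,0,0.38,0.073,0.4,0,0,0,0.38,0.073,0.4,0,0,0,0.38,0.073,0.4,0,0,0,0.38,0.073,0.4,0,0,0]'|grep pos
python3 - <<'E'
from h import *
go(.5455,.322,.106,YAW);here()
S=camera("side");T=camera("top")
A=cv2.resize(T[210:350,420:530,::-1],(390,496),interpolation=cv2.INTER_CUBIC)
C=cv2.resize(S[320:430,270:357,::-1],(390,496),interpolation=cv2.INTER_CUBIC)
cv2.imwrite("pics/c10.png",np.hstack([A,C]))
o=get_obs()["position"];print("tip proj side",proj("side",[o-[0,0,.022]]),"stylus",proj("side",[[.5455,.322,.127]]))
E
```

```text
position: [0.5457, 0.3232, 0.177]
shift [-0.015 -0.005  0.887] turn [ 0.001 -0.    -0.   ]
board frame x,y,z mm [ 16.9 301.4 177. ] t 41.4167 w 0.039982641725760854 q [ 0.36  0.58  1.45 -0.    1.11  0.28] F [ 0.5 -0.2 -0.7]
tip proj side [[311.0499374  352.99176971]] stylus [[311.72054181 362.4837135 ]]
```

View pics/c10.png

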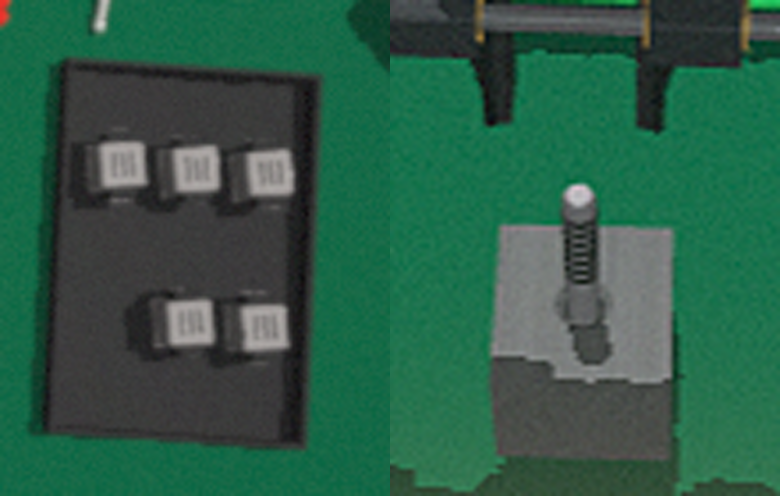

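```bash
python3 - <<'E'
from h import *
for y in(-.0095,0,.0095):
  for s in(-1,1):
    p=[*(B(.0287+s*.02,-.110+y)),.0812-.022];print(y,s,(proj("side",[p])-[260,150])*5, "plug top",(proj("side",[[*B(.03,-.11),.083+.0128]])-[260,150])*5)
E
```

```text
-0.0095 -1 [[337.32766351 302.80545197]] plug top [[285.27229985 251.92319945]]
-0.0095 1 [[244.15215781 300.59565975]] plug top [[285.27229985 251.92319945]]
0 -1 [[336.4698906  317.83081966]] plug top [[285.27229985 251.92319945]]
0 1 [[242.77586594 315.5842975 ]] plug top [[285.27229985 251.92319945]]
0.0095 -1 [[335.60247563 333.02508476]] plug top [[285.27229985 251.92319945]]
0.0095 1 [[241.38412868 330.74114465]] plug top [[285.27229985 251.92319945]]
```

All five plugs stand inside the tray: three along the top at crop (120,165), (190,168) and (265,172), two below at (190,322) and (262,328). The fingers straddle the stylus, whose top is at (578,190).

```bash
python3 -m inch '[-0.015,0,0.3,0,0,0,-0.015,0,0.6,0,0,0,-0.015,0,0.96,0,0,0,-0.015,0,0.96,0,0,0,-0.015,0,0.96,0,0,0,-0.015,0,0.96,0,0,0]'|grep -vE rot; python3 -m inch '[0,0,0,0,0,0,0,0,0,0,0,0,0,0,0,0,0,0,0,0,0,0,0,0,0,0,0,0,0,0,0,0,0,0,0,0,0,0,0,0,0,0,0,0,0,0,0,0]' 0 15 |grep -vE "rot"; python3 - <<'E'
from h import *
S=camera("side");cv2.imwrite("pics/c11.png",cv2.resize(S[320:430,270:357,::-1],(390,496),interpolation=cv2.INTER_CUBIC))
o=get_obs();print(o["position"]);here()
E
```

```text
time: 42.02
position: [0.5463, 0.3229, 0.1007]
ft_force: [0.1, 0.6, 0.4]
grip_width: 0.0402
grip_force: 0.0
time: 42.68
position: [0.5456, 0.3228, 0.0997]
ft_force: [-0.3, 0.4, 2.7]
grip_width: 0.0113
grip_force: 15.0
[0.54558173 0.32284761 0.09964189]
board frame x,y,z mm [ 16.7 301.1  99.6] t 42.7333 w 0.0111435903407874 q [ 0.36  0.68  1.51 -0.    0.96  0.28] F [-0.4  0.6  3. ]
```

View pics/c11.png

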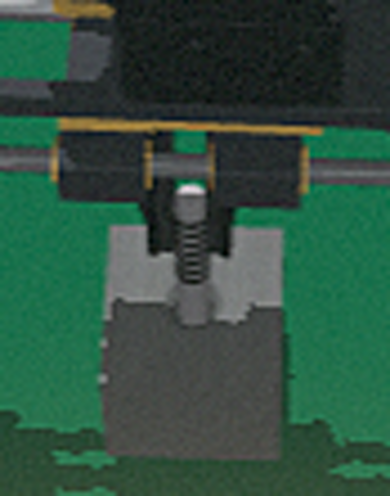

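```bash
python3 -m inch '[0,0,-0.1,0,0,0,0,0,-0.25,0,0,0,0,0,-0.5,0,0,0,0,0,-0.75,0,0,0,0,0,-1,0,0,0,0,0,-1,0,0,0,0,0,-1,0,0,0]'|grep -vE rot; for i in 1 2 3; do python3 -m inch '[-0.3,-0.1,0,0,0,0,-0.6,-0.2,0,0,0,0,-0.831,-0.269,0,0,0,0,-0.831,-0.269,0,0,0,0]'|grep -E wid; done;  python3 -m inch '[0,0,0.1,0,0,0,0,0,0.2,0,0,0,0,0,0.3,0,0,0,0,0,0.425,0,0,0,0,0,0.425,0,0,0,0,0,0.425,0,0,0,0,0,0.425,0,0,0]'|grep -vE rot; python3 - <<'E'
from h import *
here();o=get_obs();print(o["position"])
S=camera("side");cv2.imwrite("pics/side12.png",S[:,:,::-1]);print([(d["conf"],d["bbox"]) for d in cut_out("side","stylus_mid")])
Z=np.array([.4967,.1182])  # both-camera mean
big=cv2.resize(S[240:315,310:400,::-1],(720,600),interpolation=cv2.INTER_CUBIC)
P=lambda p:tuple(((proj("side",[p])[0]-[310,240]+.5)*8).astype(int))
cv2.circle(big,P([.4963,.1184,.043]),3,(0,0,255),-1)   # hole as seen in side picture
cv2.circle(big,P([.4963,.1184,.053]),3,(255,0,0),-1)   # tip wanted 10 above
cv2.circle(big,P([.4963,.1184,.173]),3,(255,0,255),-1)
cv2.line(big,P([.4963,.1184,.053]),P([.4963,.1184,.150]),(0,255,255),1)
cv2.imwrite("pics/c12.png",big)
E
```

```text
time: 43.32
position: [0.5461, 0.3231, 0.1812]
ft_force: [-0.6, -0.2, -1.2]
grip_width: 0.0111
grip_force: 15.0
grip_width: 0.0114
grip_width: 0.0108
grip_width: 0.0113
time: 44.9
position: [0.4971, 0.1191, 0.145]
ft_force: [0.6, -0.6, -0.1]
grip_width: 0.011
grip_force: 15.0
board frame x,y,z mm [-48.1 101.9 145. ] t 44.9 w 0.011041490893652505 q [ 0.02  0.48  1.79  0.    0.88 -0.07] F [ 0.6 -0.6 -0.1]
[0.49709916 0.11906261 0.14495817]
[(0.65, [352.0, 248.7, 362.2, 294.9])]
```

View pics/c12.png

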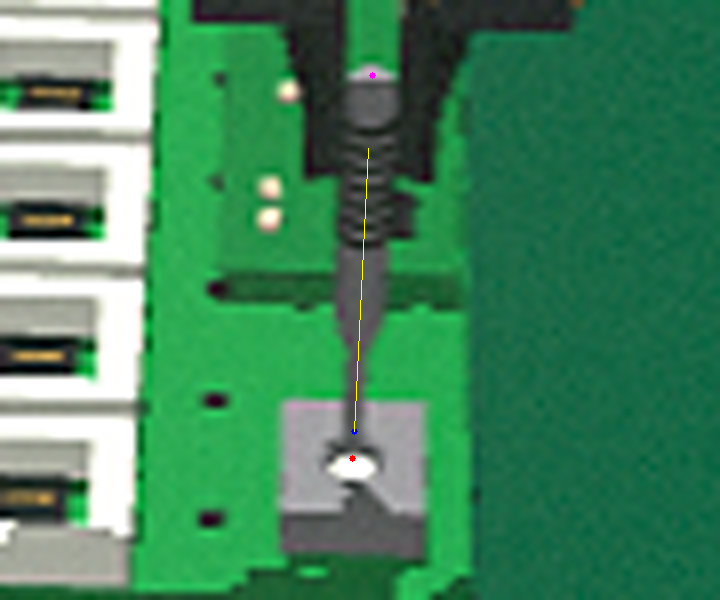

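The tip at crop (354,432) sits just where it should, 10 mm above the hole at (352,460). I'll push in steps and watch the force.

```bash
python3 -m inch '[0,0,0.06,0,0,0,0,0,0.12,0,0,0,0,0,0.17,0,0,0,0,0,0.17,0,0,0]'|grep -E "pos|ft|wid"; for i in 1 2 3; do python3 -m inch '[0,0,0.01,0,0,0,0,0,0.02,0,0,0,0,0,0.02,0,0,0]'|grep -E "pos|ft|wid"; done
```

```text
position: [0.4966, 0.1186, 0.1309]
ft_force: [0.4, 0.9, 0.3]
grip_width: 0.0112
position: [0.4972, 0.1186, 0.1302]
ft_force: [-1.3, 0.7, 2.4]
grip_width: 0.0113
position: [0.4972, 0.1187, 0.1286]
ft_force: [0.3, -0.0, 3.2]
grip_width: 0.0114
position: [0.4973, 0.1187, 0.127]
ft_force: [-1.2, -0.6, 3.7]
grip_width: 0.011
```

```bash
for i in 1 2; do python3 -m inch '[0,0,0.006,0,0,0,0,0,0.012,0,0,0,0,0,0.012,0,0,0]'|grep -E "pos|ft"; done; python3 -m inch '[0,0,0,0,0,0,0,0,0,0,0,0,0,0,0,0,0,0]'|grep -E "pos|ft"
```

```text
position: [0.4976, 0.1187, 0.1264]
ft_force: [-0.4, -0.5, 6.3]
position: [0.4983, 0.1187, 0.1261]
ft_force: [-0.6, -0.5, 10.7]
position: [0.4981, 0.1187, 0.1261]
ft_force: [-1.2, -0.6, 10.4]
```

Force jumped to 10 N, so the button is bottomed and has been held. I'll retract and check the stand before reinserting.

```bash
python3 -m inch '[0,0,-0.1,0,0,0,0,0,-0.25,0,0,0,0,0,-0.5,0,0,0,0,0,-0.679,0,0,0,0,0,-0.679,0,0,0]'|grep -E "pos|ft|wid"; for i in 1 2; do python3 -m inch '[0.3,0.1,0,0,0,0,0.6,0.2,0,0,0,0,0.831,0.269,0,0,0,0,0.831,0.269,0,0,0,0]'|grep -E wid; done; python3 - <<'E'
from h import *
here();T=camera("top");S=camera("side");cv2.imwrite("pics/top13.png",T[:,:,::-1]);cv2.imwrite("pics/side13.png",S[:,:,::-1])
for c in("top","side"):
    d=cut_out(c,"stand_hole")[0];print(c,d["conf"],d["bbox"])
    d=cut_out(c,"tray_floor")[0];print(c,d["conf"],d["bbox"])
def sh(a,b,box):
    l,t,r,bt=box;A=cv2.imread(a,0)[t:bt,l:r].astype(np.float32);Bm=cv2.imread(b,0)[t:bt,l:r].astype(np.float32);return cv2.phaseCorrelate(A,Bm,cv2.createHanningWindow(A.shape[::-1],cv2.CV_32F))
print("stand shift top",sh("pics/top7.png","pics/top13.png",(165,230,245,290)),"side",sh("pics/side7.png","pics/side13.png",(270,385,355,435)))
E
```

```text
position: [0.4988, 0.1188, 0.1814]
ft_force: [1.3, 0.2, 0.8]
grip_width: 0.0111
grip_width: 0.0112
grip_width: 0.011
board frame x,y,z mm [ -4.7 236.8 178.1] t 47.9167 w 0.01099628581419683 q [0.26 0.52 1.56 0.   1.06 0.18] F [-0.6  0.5 -0.2]
top 0.74 [270.2, 227.7, 394.0, 294.7]Traceback (most recent call last):
  File "<stdin>", line 5, in <module>
IndexError: list index out of range
```

```bash
python3 - <<'E'
from h import *
T=camera("top");S=camera("side");cv2.imwrite("pics/top13.png",T[:,:,::-1]);cv2.imwrite("pics/side13.png",S[:,:,::-1])
for c in("top","side"):
  for n in("stand_hole","tray_floor"):
    print(c,n,[(round(d["conf"],2),np.round(d["bbox"])) for d in cut_out(c,n)])
def sh(a,b,box):
    l,t,r,bt=box;A=cv2.imread(a,0)[t:bt,l:r].astype(np.float32);Bm=cv2.imread(b,0)[t:bt,l:r].astype(np.float32);return cv2.phaseCorrelate(A,Bm,cv2.createHanningWindow(A.shape[::-1],cv2.CV_32F))
print("top",sh("pics/top7.png","pics/top13.png",(165,230,230,290)),"side",sh("pics/side7.png","pics/side13.png",(270,385,355,435)))
E
```

```text
top stand_hole []
top tray_floor [(0.9, array([433., 227., 513., 334.])), (0.39, array([364., 157., 390., 184.]))]
side stand_hole [(0.55, array([294., 373., 333., 423.]))]
side tray_floor [(0.72, array([357., 158., 419., 200.]))]
top ((-4.456040534532114, 19.923675737390838), -0.05001444264694496) side ((0.40740620181637155, 0.25921456408001475), 0.2725094210306803)
```

The stand has not moved (0.4 px shift in the side view). Reinserting.

```bash
python3 -m inch '[0.3,0.1,0,0,0,0,0.6,0.2,0,0,0,0,0.831,0.269,0,0,0,0,0.831,0.269,0,0,0,0,0.831,0.269,0,0,0,0,0.831,0.269,0,0,0,0,0.831,0.269,0,0,0,0]'|grep -E "pos|wid"; python3 -m inch '[0,0,0.1,0,0,0,0,0,0.2,0,0,0,0,0,0.3,0,0,0,0,0,0.4,0,0,0,0,0,0.45,0,0,0,0,0,0.45,0,0,0]'|grep -E "pos|ft|wid"; python3 - <<'E'
from h import *
here();S=camera("side");cv2.imwrite("pics/side14.png",S[:,:,::-1])
print([(d["conf"],d["bbox"]) for d in cut_out("side","stand_hole")],[(d["conf"],d["bbox"]) for d in cut_out("side","stylus_mid")])
print(proj("side",[[.5455,.322,.055],[.5455,.322,.127+.044]]))
E
```

```text
position: [0.5448, 0.3216, 0.1791]
grip_width: 0.0112
position: [0.5442, 0.3222, 0.1414]
ft_force: [-0.7, -0.1, -1.2]
grip_width: 0.0111
board frame x,y,z mm [ 15.2 300.6 141.4] t 49.5 w 0.01105666286825016 q [0.36 0.62 1.48 0.   1.04 0.28] F [-0.7 -0.1 -1.2]
[(0.62, [293.1, 369.5, 332.6, 423.6]), (0.52, [214.0, 247.2, 238.3, 274.0]), (0.42, [337.8, 236.4, 368.7, 299.5])] [(0.59, [310.8, 345.4, 321.9, 389.4])]
[[312.67944032 386.72682845]
 [311.0754316  346.17387364]]
```

```bash
python3 -m inch '[0,0,0.08,0,0,0,0,0,0.15,0,0,0,0,0,0.15,0,0,0]'|grep -E "pos|ft|wid";python3 -m inch '[0,0,0.1,0,0,0,0,0,0.2,0,0,0,0,0,0.3,0,0,0,0,0,0.37,0,0,0,0,0,0.37,0,0,0]'|grep -E "pos|ft|wid"
```

```text
position: [0.5444, 0.3224, 0.13]
ft_force: [-0.9, -0.7, -1.2]
grip_width: 0.011
position: [0.5446, 0.3224, 0.1001]
ft_force: [-0.6, -0.3, 0.1]
grip_width: 0.0116
```

Seated with no side force, so I'll release and rise. Opening goes to 40 only, because of the flux bottle.

```bash
python3 -m inch '[0,0,0,0,0,0,0,0,0,0,0,0,0,0,0,0,0,0,0,0,0,0,0,0,0,0,0,0,0,0,0,0,0,0,0,0]' 40 |grep -E "pos|ft|wid"; python3 -m inch '[0,0,-0.1,0,0,0,0,0,-0.4,0,0,0,0,0,-0.8,0,0,0,0,0,-1,0,0,0,0,0,-1,0,0,0]'|grep -E "pos|ft"; python3 -m inch '[0,0,-0.4,0,0,0,0,0,-0.8,0,0,0,0,0,-0.8,0,0,0,0,0,-0.8,0,0,0,0,0,-0.8,0,0,0]'|grep -E "pos|ft"; for i in 1 2; do python3 -m inch '[-0.4,0,0,0,0,0,-0.8,0,0,0,0,0,-1,0,0,0,0,0,-1,0,0,0,0,0,-1,0,0,0,0,0]'|grep pos; done
python3 - <<'E'
from h import *
T=camera("top");S=camera("side");cv2.imwrite("pics/top15.png",T[:,:,::-1]);cv2.imwrite("pics/side15.png",S[:,:,::-1])
for c in("top","side"):
  for n in("stylus_mid","stand_hole","tray_floor"):
    print(c,n,[(round(d["conf"],2),np.round(d["bbox"])) for d in cut_out(c,n)])
def sh(a,b,box):
    l,t,r,bt=box;A=cv2.imread(a,0)[t:bt,l:r].astype(np.float32);Bm=cv2.imread(b,0)[t:bt,l:r].astype(np.float32);return np.abs(A-Bm).mean().round(1),cv2.phaseCorrelate(A,Bm,cv2.createHanningWindow(A.shape[::-1],cv2.CV_32F))
print("top",sh("pics/top7.png","pics/top15.png",(165,230,230,290)),"side",sh("pics/side7.png","pics/side15.png",(270,350,355,435)))
here()
E
```

```text
position: [0.5453, 0.3227, 0.1019]
ft_force: [-0.4, -0.4, 0.2]
grip_width: 0.038
position: [0.5482, 0.324, 0.187]
ft_force: [0.6, -0.2, 0.3]
position: [0.5444, 0.3224, 0.2448]
ft_force: [0.9, -0.4, -0.8]
position: [0.5508, 0.2421, 0.2438]
position: [0.5579, 0.1637, 0.2448]
top stylus_mid []
top stand_hole [(0.62, array([190., 249., 225., 274.])), (0.43, array([465., 248., 483., 270.]))]
top tray_floor [(0.59, array([433., 226., 512., 340.]))]
side stylus_mid [(0.65, array([311., 362., 320., 392.])), (0.41, array([288., 210., 371., 330.])), (0.19, array([376., 387., 404., 430.]))]
side stand_hole [(0.91, array([291., 370., 332., 424.]))]
side tray_floor [(0.95, array([355., 140., 421., 203.]))]
top (np.float32(19.5), ((-4.974251986903724, -1.514050818880282), 0.28663724793328177)) side (np.float32(17.0), ((0.25833578268807145, 0.15818847871622665), 0.5969889963409047))
board frame x,y,z mm [ 16.3 141.8 245.6] t 52.8833 w 0.03968333735006359 q [0.09 0.43 1.51 0.   1.2  0.01] F [-0.   0.2  0. ]
```

```bash
python3 -m inch '[0,0,0,0,0,0,0,0,0,0,0,0,0,0,0,0,0,0,0,0,0,0,0,0]'|grep pos; python3 -c "
from rig import hand_in
print(hand_in())"
```

```text
position: [0.5582, 0.1632, 0.2457]
the job is handed in; nothing more can be done
None
```

I handed the job in, but no verdict came back: all five plugs were put standing in the tray, the zero button was pushed fully in with the stylus (force rose to about 10 N) and let go, and the stylus is back upright in its stand.

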